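Slide the dripping spray can home into the clip rail

TASK

The valve of the spray can standing loose on the bench drips when the can is tipped or picked up, so leave it standing and push it low down, sliding it across the bench to the empty spring clip on the rail. Press it in between the clip's jaws until you feel it bottom against the back of the clip, hold it pressed there firmly for a moment with about 12 newtons, then let go. Never push the can harder than about 20 newtons, or the thin tin dents, and leave the other cans, the bottle and the jar where they are.

Things in the scene. Friction and masses are not known exactly. Their poses are not given: they have to be found in the camera images.
- can: The spray can to be moved, the only one standing loose: a straight tin cylinder 53 mm in diameter to 150 mm high, a tapered shoulder to 172 mm, a small white spray button to 195 mm. 0.24 to 0.39 kg, friction on the bench 0.5 to 0.7: pushed higher than about 35 mm above the bench it can tip over. Origin: centre of its underside; z up along its axis.
- clip: The one empty spring clip of the three on the rail: two sprung jaws of steel strip, 18 to 42 mm above the bench, that close round a can. Origin: on the bench, exactly under the axis of a can seated fully home; x points into the clip towards the rail (the can is pushed in along +x; the mouth opens to -x), z up.
- clip_mouth (a point): Middle of the empty clip's mouth, 30 mm above the bench, 17 mm before the clip's origin; axes as the clip's. Rolled lips in rubber sleeves, 7 mm thick, stand 24 mm to either side, 41 mm apart. The can meets them 34 mm short of home; the push needed rises to 7 to 13 N some 15 to 25 mm short, then falls. The lips drag on the can and do not draw it in: it stays where the push ends.
- clip_back: The flat rigid steel back of the empty clip, 26 mm wide, 18 to 42 mm above the bench, which stops the can. Same origin and axes as the clip; its face stands at x = +26.5 mm. Bottomed on it, the can moves no further and the push rises steeply.
- rail: Wooden batten 380 mm long (along its y), 18 mm thick and 75 mm high on a foot board, fixed to the bench left of the can and running roughly away from the robot, with three spring clips about 110 mm apart on its right-hand face. Origin: on the bench under the middle of that face; x points away from the clips, to the left.
- can_b: A second spray can, 53 mm in diameter and 200 mm high with a white cap, seated in another clip of the rail. To be left alone. Origin: centre of its underside.
- can_c: A third spray can like that one, seated in the remaining clip. To be left alone. Origin: centre of its underside.
- bottle: A grey squeeze bottle, 60 mm in diameter, 218 mm high, standing on the bench behind the rail. To be left alone. Origin: centre of its underside.
- jar: A white jar of brushes, 72 mm in diameter, 95 mm high (brushes to about 230 mm), standing behind the rail. To be left alone. Origin: centre of its underside.
Things that resemble listed ones, but are neither listed nor needed, are in the scene too. Leave any pink or turquoise look-alike of the can alone.

How it is judged:
On the way:
1. the can is held pressed against the back of the empty clip with more than 10 N for 0.2 s (contact force between can and clip_back above 10 N), for 0.2 s.
At the end, for the whole second after the job is handed in: The can stands upright on the bench, at rest and let go, fully home in the empty clip: its axis no more than 2 mm short of the clip's origin and within 4 mm of it sideways, its underside within 3 mm of the bench, leaning less than 3.4 degrees (x of can in the frame of clip between -0.002 and 0.003 m and y of can in the frame of clip between -0.004 and 0.004 m and height (world z) of can below 0.003 m and angle between can's own z axis and vertical below 0.06 rad and linear speed of can below 0.02 m/s); the robot touches nothing.
It fails at once if the can is tipped more than 11 degrees (angle between can's own z axis and vertical above 0.2 rad).
It fails at once if the can is lifted off the bench by more than 10 mm (height (world z) of can above 0.01 m).
It fails at once if the robot's contacts on the can add up to more than 25 N (contact force between any of the fingers, the arm and can above 25 N).
It fails at once if another can, the bottle or the jar is moved by more than 10 mm (distance of any of can_b, can_c, bottle, jar from where it was at the start of the episode above 0.01 m).
It also fails if it takes over 61 s, if anything falls off the work surface, if the arm or the gripper's body presses on something with over 40 N, if the wrist force passes 120 N, or if a joint passes its speed limit or range.

ROBOT

A 6-joint arm with a two-finger parallel gripper is mounted at the origin on the work surface. World frame = base frame: x ahead of the robot, y to its left, z up, the work surface at z = 0. Lengths are in m, angles in rad, forces in N, time in s.
With the tool pointing down it reaches from about 0.35 to 0.975 m from the base axis. Payload 4.9 kg.
Tool frame: the origin (TCP) lies at the very end of the fingers, on their centre line; the grasp point (between the pads) lies 19 mm behind it; z points along the fingers, y is the line along which they close (so a half turn about z gives the same grasp; the last joint's range is limited). The gripper opens to 85 mm and grips with 20 to 120 N. Pads are 22 mm wide; open, the fingers measure 114 mm over their backs; the gripper's body (76 mm by 85 mm) begins 54 mm behind the grasp point. The pads swing forward as they close: fully open they stand 13 mm farther back than shut.
Start: joints at [1.182, 0.053, 1.613, -0, 1.476, -0.119], TCP at [0.167, 0.602, 0.231] pointing down, gripper open.
Joint ranges: [-3.01, 3.01], [-1.01, 2.22], [0.06, 2.58], [-1.02, 4.17], [0.09, 2.62], [-3.14, 3.14]. Speed limits (rad/s): [2.57, 2.57, 3.14, 3.14, 3.14, 3.14].

INTERFACE

Orientations are given as a unit quaternion [w, x, y, z].
In Python, from plant import manip gives the robot as it stands.
- The arm moves only by the tool play_rows, never from a script. Its argument "series" is a list that holds one entry, the list of rows, each a list of 7 numbers: the shift along the world's x, y, z in m, then the turn, a rotation vector about the world's x, y, z in degrees, then the opening, from 0 (shut) to 1 (fully open). In form: [[[dx, dy, dz, rx, ry, rz, grip], ...]]. A call has 1 to 10 rows; each row shifts and turns the commanded pose from where the row before left it; what a row does not reach is not made up. A row lasts 1/10 s, in which the tool goes at most 50 mm and 8.59 degrees, less where a joint would pass 70% of its speed; a pose out of reach is approached as far as the arm can. A call with a gripper value outside its range is refused whole. The fingers move at their own pace and stop on an object; the grip force is fixed at half the most. Time passes only in rows, so rows that do not move let the fingers close. It gives the time, the measured TCP pose, the force, the opening and the grip force at its end, in the units of the state.
- manip.state(): the state, without advancing time (a new reading comes with each control period).
- manip.grab_frame(name): name is "side" or "top"; returns a dict with "frame" (480x640x3 uint8, blue, green, red), "mtx" (3x3 intrinsics, pixels), "R" (3x3) and "t" (3): a world point X has camera coordinates R X + t. Camera axes: x right, y down, z forward; pixel columns grow to the right and rows downward; lengths in m; the calibration is good to about 2 mm. A picture is of the moment at which its call begins. There is no depth.
- manip.job_done(): hands the job in; it is judged then, once.
The state is a dict: "time": time; "joint_pos": joint angles; "joint_vel": joint speeds; "joint_efforts": joint torques, N m; "tool_pos": TCP position; "tool_rot": TCP orientation; "contact_force": force on the tool from outside, world axes, zero at the start; "ft_torque": the same for the moment, N m; "gripper_width": opening from 0.0 (shut) to 1.0 (fully open); "grasp_force": force on a finger pad.
Only numpy, scipy, OpenCV 4.12 (cv2) and the standard library are available. Lean on these libraries where they do the work, as an engineer would, in place of code of your own. Each camera call takes 0.05 s, during which the arm holds its last target. There are 200 camera calls.

## Working session

There is one attempt and no reset: what is moved stays moved. The work goes in short steps, Python scripts to look and compute and a tool call to move; the robot and the scene stay as the last step left them, time stands still between calls to the robot, and variables do not carry over. Pictures are saved under pics/ and viewed, at most 10 in all, crops included, and the job is handed in when it is done.

Besides the shell and the picture viewer there is one more tool, called after "Request:" as name([rows], argument=value, ...), one row to a line, values as JSON. play_rows: Moves the arm, as the interface text tells. Its arguments: {"type":"object","properties":{"series":{"type":"array"}},"required":["series"]}

```bash
mkdir -p pics; python3 - <<'E'
from plant import manip
import cv2,pickle
for n in("side","top"):
    f=manip.grab_frame(n); cv2.imwrite(f"pics/{n}0.png",f["frame"]); pickle.dump(f,open(f"{n}0.pkl","wb"))
    print(n,f["mtx"].tolist(),(-f["R"].T@f["t"]).round(3),f["R"].round(2).tolist())
s=manip.state();print(s)
E
```

```text
side [[606.4685257477855, 0.0, 323.437897798314], [0.0, 606.4685257477855, 245.6773403741745], [0.0, 0.0, 1.0]] [-0.176 -0.614  0.675] [[0.72, -0.69, 0.02], [-0.35, -0.39, -0.85], [0.6, 0.61, -0.52]]
top [[451.15874272832104, 0.0, 325.22445426254114], [0.0, 451.15874272832104, 234.5029232870446], [0.0, 0.0, 1.0]] [0.404 0.13  0.91 ] [[-0.01, -1.0, 0.03], [-0.99, 0.0, -0.14], [0.14, -0.03, -0.99]]
{'time': 0.1, 'joint_pos': array([ 1.18198662e+00,  5.32844303e-02,  1.61416431e+00,  9.20261569e-06,
        1.47601472e+00, -1.18987163e-01]), 'joint_vel': array([ 0.00113318, -0.00085838, -0.00490456,  0.00184086,  0.00047193,
        0.00149273]), 'joint_efforts': array([-2.28674274e-06, -3.94902420e+01, -3.71363819e+01, -1.42423009e-04,
        3.92306509e-03, -1.29349382e-05]), 'tool_pos': array([0.16637185, 0.60185772, 0.23018539]), 'tool_rot': array([-2.39386583e-04,  1.34502765e-01,  9.90912777e-01, -9.04261349e-04]), 'contact_force': array([-1.11564187, -0.09213556,  0.02631899]), 'ft_torque': array([0.05134568, 0.01046253, 0.00302694]), 'grasp_force': 0.0, 'gripper_width': 0.9963180129889428}
```

View pics/side0.png

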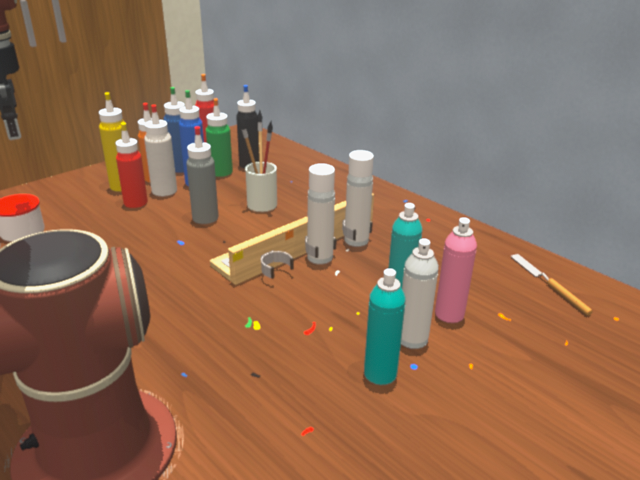

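View pics/top0.png

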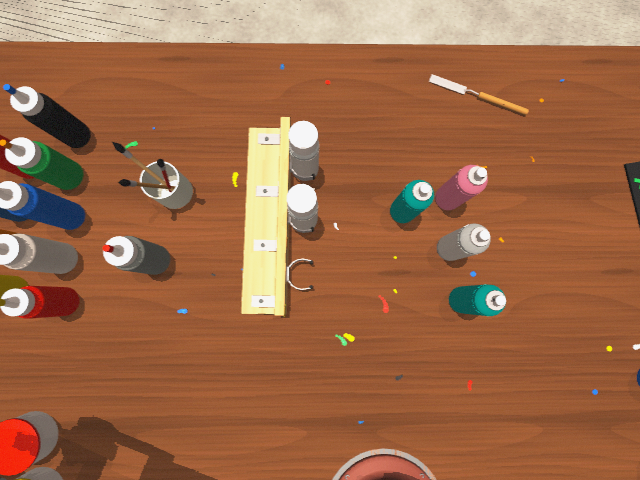

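```bash
python3 - <<'E'
import cv2,numpy as np
s=cv2.imread("pics/side0.png");t=cv2.imread("pics/top0.png")
a=cv2.resize(s[225:405,340:500],None,fx=2.4,fy=2.4,interpolation=2)
b=cv2.resize(t[150:330,380:520],None,fx=2.4,fy=2.4,interpolation=2)
cv2.imwrite("pics/cropcan.png",np.hstack([a,b]))
a=cv2.resize(s[190:290,205:385],None,fx=4,fy=4,interpolation=2)
b=cv2.resize(t[230:330,235:335],None,fx=3,fy=3,interpolation=2)
c=np.zeros((600,800,3),np.uint8);c[:300,:720]=a[100:];c[300:,:300]=b
c[300:600,320:620]=cv2.resize(t[110:210,235:335],None,fx=3,fy=3)
cv2.imwrite("pics/cropclip.png",c)
E
```

```text
(no output)
```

View pics/cropcan.png

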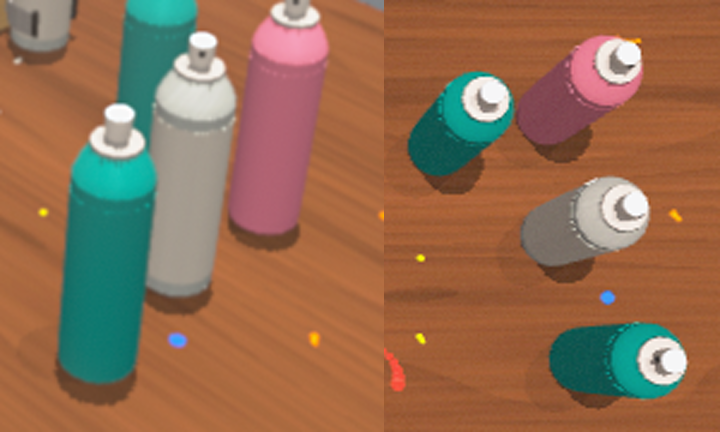

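View pics/cropclip.png

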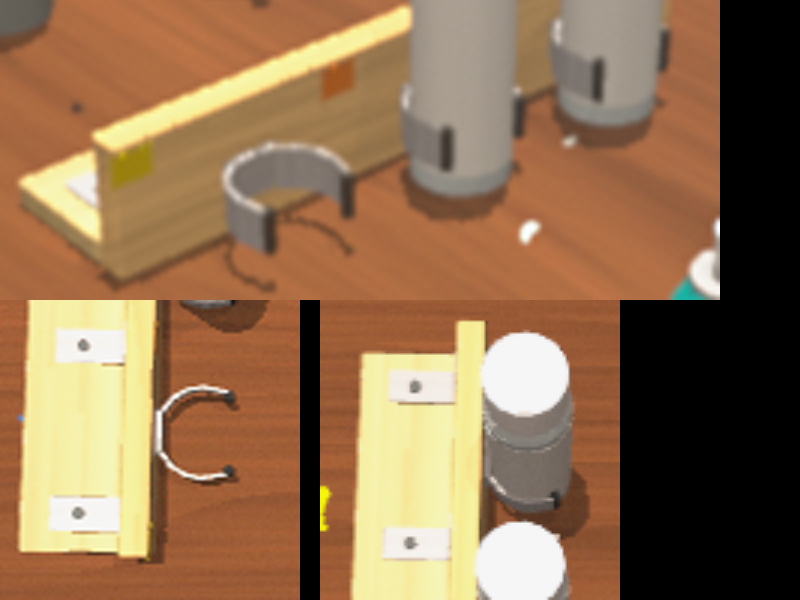

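```bash
cat >h.py <<'E'
import numpy as np,cv2,pickle
def load(n,k=0): return pickle.load(open(f"{n}{k}.pkl","rb"))
def at(f,p,z):
    d=f["R"].T@np.linalg.inv(f["mtx"])@np.array([p[0],p[1],1.]); c=-f["R"].T@f["t"]
    return (c+d*(z-c[2])/d[2])[:2].round(4)
def proj(f,X): 
    q=f["mtx"]@(f["R"]@np.array(X)+f["t"]); return (q[:2]/q[2]).round(1)
E
python3 - <<'E'
from h import *
S,T=load("side"),load("top")
print("can",at(T,(484.2,234.6),.195),at(S,(424.2,241.7),.195), "base front",at(S,(415,348.3),0))
print("teal near",at(T,(500,300),.195),at(S,(389.5,272.5),.195))
print("teal far",at(T,(424.5,190),.195),at(S,(408.5,208),.195)); print("pink",at(T,(481.5,172.5),.195))
for n,t,s in(("lipfar",(312.5,262.5),(291.7,259.5)),("lipnear",(311.5,287),(272.7,268.5))): print(n,at(T,t,.042),at(S,s,.042))
print("back",at(T,(287.5,273.5),.042))
print("rail",at(T,(289.8,117.5),.075),at(T,(284,316),.075))
print("side rail base/top corner",at(S,(205+120/4,215+280/4),0),at(S,(205+100/4,215+135/4),.075))
print("cans bc",at(T,(235+205/3,110+74/3),.2),at(T,(235+201/3,110+272/3),.2))
E
```

```text
can [ 0.5016 -0.1473] [ 0.4997 -0.1464] base front [ 0.485 -0.165]
teal near [ 0.3968 -0.1668] [ 0.3947 -0.1669]
teal far [ 0.5754 -0.0529] [ 0.5684 -0.0584]
pink [ 0.6048 -0.1485]
lipfar [0.4694 0.1304] [0.4693 0.1319]
lipnear [0.4225 0.1324] [0.4221 0.132 ]
back [0.4485 0.1783]
rail [0.7479 0.1734] [0.3697 0.1825]
side rail base/top corner [0.3713 0.1855] [0.3741 0.198 ]
cans bc [0.667  0.1446] [0.5568 0.1468]
```

The can is the grey one at side (418,310), top (465,242). Look-alikes are the teal can at side (385,340), teal at (408,235), pink at (457,275) and the two capped cans seated in the rail at (320,215) and (358,200). The crops confirm a grey body with a white spray button at about (0.500,-0.147). The clip lips are at top (312,262) and (312,287), so the clip origin is about (0.4465,0.149).

I'll raise the tool and go round behind the can.

Request:
play_rows([
  [[0, 0, 0.03, 0, 0, 0, 0.24], [0, 0, 0.035, 0, 0, 0, 0.24], [0, 0, 0.035, 0, 0, 0, 0.24], [0, 0, 0.035, 0, 0, 0, 0.24], [0, 0, 0.035, 0, 0, -4, 0.24], [0.022, -0.04, 0, 0, 0, -4, 0.24], [0.022, -0.04, 0, 0, 0, -4, 0.24], [0.022, -0.04, 0, 0, 0, -4, 0.24], [0.022, -0.04, 0, 0, 0, -4, 0.24], [0.022, -0.04, 0, 0, 0, -4, 0.24]],
])

```text
time: 1.1
tool_pos: [0.2769, 0.4007, 0.4007]
tool_rot: [-0.0, 0.339, 0.941, -0.0]
contact_force: [1.3, -0.1, 0.9]
gripper_width: 0.239
grasp_force: 0.0
```

Request:
play_rows([
  [[0.022, -0.04, 0, 0, 0, -4, 0.24], [0.022, -0.04, 0, 0, 0, -4, 0.24], [0.022, -0.04, 0, 0, 0, -4, 0.24], [0.022, -0.04, 0, 0, 0, -4, 0.24], [0.022, -0.04, 0, 0, 0, -4, 0.24], [0.022, -0.04, 0, 0, 0, -4, 0.24], [0.022, -0.04, 0, 0, 0, -4, 0.24], [0.012, -0.04, 0, 0, 0, -4, 0.24], [0.012, -0.04, 0, 0, 0, -4, 0.24], [0.012, -0.04, 0, 0, 0, -4, 0.24]],
])

```text
time: 2.1
tool_pos: [0.4666, 0.0006, 0.4008]
tool_rot: [-0.0, 0.64, 0.768, -0.0]
contact_force: [0.0, 0.5, 0.4]
gripper_width: 0.238
grasp_force: 0.0
```

Request:
play_rows([
  [[0.01, -0.045, 0, 0, 0, 0, 0.24], [0.01, -0.045, 0, 0, 0, 0, 0.24], [0.01, -0.045, 0, 0, 0, 0, 0.24], [0.01, -0.045, 0, 0, 0, 0, 0.24], [0, -0.045, 0, 0, 0, 0, 0.24], [0, -0.045, 0, 0, 0, 0, 0.24], [0, 0, 0, 0, 0, 0, 0.24]],
])

```text
time: 2.8
tool_pos: [0.5057, -0.2721, 0.3992]
tool_rot: [-0.001, 0.641, 0.767, -0.001]
contact_force: [0.3, 0.6, 0.1]
gripper_width: 0.242
grasp_force: 0.0
```

```bash
cat >>h.py <<'E'
def show():
    from plant import manip
    from scipy.spatial.transform import Rotation as Ro
    s=manip.state();M=Ro.from_quat(s["tool_rot"],scalar_first=True).as_matrix()
    print(s["time"],s["tool_pos"].round(4),"F",s["contact_force"].round(2),"j",s["joint_pos"].round(2),"g",round(s["gripper_width"],3));print("y",M[:,1].round(3),"z",M[:,2].round(3))
E
python3 -c "from h import *;show()"
```

```text
2.8 [ 0.5057 -0.2721  0.3992] F [0.3  0.59 0.08] j [-0.62 -0.11  1.5  -0.    1.76 -0.8 ] g 0.242
y [ 0.984  0.177 -0.003] z [-0.003  0.    -1.   ]
```

Request:
play_rows([
  [[0, 0, 0, 6.9, 1.24, 0, 0.24], [0, 0, 0, 6.9, 1.24, 0, 0.24], [0, 0, 0, 6.9, 1.24, 0, 0.24], [0, 0, 0, 6.9, 1.24, 0, 0.24], [0, 0, 0, 6.9, 1.24, 0, 0.24], [0.005, 0.015, -0.03, 0, 0, 0, 0.24], [0.005, 0.012, -0.03, 0, 0, 0, 0.24], [0, 0, -0.03, 0, 0, 0, 0.24], [0, 0, -0.03, 0, 0, 0, 0.24], [0, 0, 0, 0, 0, 0, 0.24]],
])

```text
time: 3.8
tool_pos: [0.5149, -0.2386, 0.276]
tool_rot: [-0.235, 0.609, 0.732, 0.194]
contact_force: [0.8, -0.2, -0.4]
gripper_width: 0.241
grasp_force: 0.0
```

```bash
python3 -c "
from h import *;show()
from plant import manip
f=manip.grab_frame('side');g=manip.grab_frame('top');cv2.imwrite('pics/two1.png',np.hstack([cv2.resize(f['frame'][100:,240:],None,fx=1,fy=1),g['frame'][100:,320:]])) "
```

```text
3.8 [ 0.5149 -0.2386  0.276 ] F [ 0.78 -0.16 -0.4 ] j [-0.74  0.17  1.5   0.39  1.96 -0.86] g 0.241
y [ 0.983  0.182 -0.003] z [-0.108  0.57  -0.814]
```

View pics/two1.png

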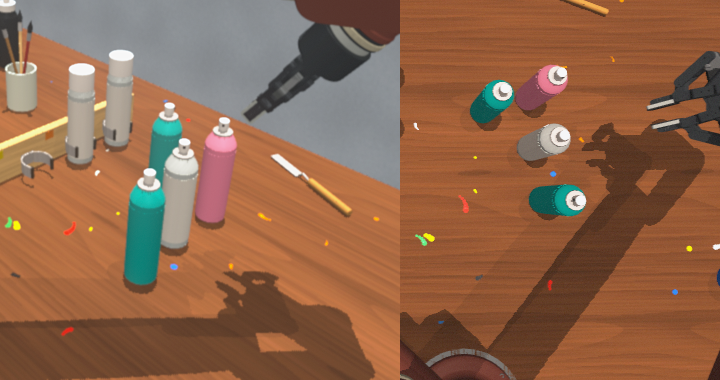

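The fingers are behind the can, tips at about (650,107) and (652,127) in the composite's right half, and clear of the look-alikes. I'll go down.

Request:
play_rows([
  [[0, 0, -0.035, 0, 0, 0, 0.24], [0, 0, -0.035, 0, 0, 0, 0.24], [0, 0, -0.035, 0, 0, 0, 0.24], [0, 0, -0.035, 0, 0, 0, 0.24], [0, 0, -0.035, 0, 0, 0, 0.24], [0, 0, -0.035, 0, 0, 0, 0.24], [0, 0, -0.025, 0, 0, 0, 0.24], [0, 0, -0.012, 0, 0, 0, 0.24], [0, 0, -0.004, 0, 0, 0, 0.24], [0, 0, 0, 0, 0, 0, 0.24]],
])

```text
time: 4.9
tool_pos: [0.5176, -0.2414, 0.0317]
tool_rot: [-0.229, 0.609, 0.734, 0.194]
contact_force: [0.8, -0.2, -0.3]
gripper_width: 0.237
grasp_force: 0.0
```

```bash
python3 -c "
from h import *;show()
from plant import manip
f=manip.grab_frame('side');g=manip.grab_frame('top');cv2.imwrite('pics/two2.png',np.hstack([cv2.resize(f['frame'][200:400,340:540],None,fx=2,fy=2),cv2.resize(g['frame'][150:350,420:620],None,fx=2,fy=2)])) "
```

```text
4.9 [ 0.5176 -0.2414  0.0317] F [ 0.82 -0.2  -0.3 ] j [-0.74  0.42  1.63  0.36  1.6  -1.01] g 0.237
y [0.983 0.182 0.005] z [-0.1    0.564 -0.819]
```

View pics/two2.png

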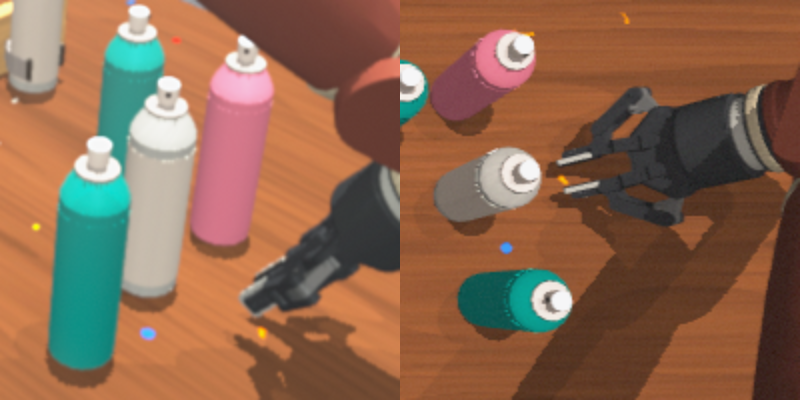

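Request:
play_rows([
  [[0, 0, -0.005, 0, 0, 0, 0.24], [-0.002, 0.01, -0.005, 0, 0, 0, 0.24], [-0.003, 0.015, 0, 0, 0, 0, 0.24], [-0.002, 0.012, 0, 0, 0, 0, 0.24], [-0.001, 0.005, 0, 0, 0, 0, 0.24], [-0.001, 0.005, 0, 0, 0, 0, 0.24], [-0.001, 0.004, 0, 0, 0, 0, 0.24], [-0.001, 0.004, 0, 0, 0, 0, 0.24], [0, 0.004, 0, 0, 0, 0, 0.24], [-0.001, 0.004, 0, 0, 0, 0, 0.24]],
])

```text
time: 6.0
tool_pos: [0.5047, -0.1775, 0.0204]
tool_rot: [-0.23, 0.61, 0.733, 0.194]
contact_force: [-0.6, 0.0, -0.2]
gripper_width: 0.238
grasp_force: 0.2
```

```bash
python3 -c "
from h import *;show()"
```

```text
6.0 [ 0.5047 -0.1775  0.0204] F [-0.64  0.02 -0.23] j [-0.68  0.35  1.75  0.39  1.53 -0.98] g 0.238
y [0.983 0.182 0.004] z [-0.101  0.565 -0.819]
```

Request:
play_rows([
  [[-0.001, 0.004, 0.001, 0, 0, 0, 0.24], [-0.001, 0.004, 0.001, 0, 0, 0, 0.24], [-0.001, 0.004, 0, 0, 0, 0, 0.24], [-0.001, 0.004, 0, 0, 0, 0, 0.24], [-0.001, 0.004, 0, 0, 0, 0, 0.24], [-0.001, 0.004, 0, 0, 0, 0, 0.24], [-0.001, 0.004, 0, 0, 0, 0, 0.24], [-0.001, 0.004, 0, 0, 0, 0, 0.24]],
])

```text
time: 6.8
tool_pos: [0.4965, -0.1453, 0.0223]
tool_rot: [-0.23, 0.609, 0.733, 0.194]
contact_force: [0.3, -1.6, -0.6]
gripper_width: 0.242
grasp_force: 0.7
```

```bash
python3 -c "
from h import *;show()
from plant import manip
f=manip.grab_frame('side');g=manip.grab_frame('top');cv2.imwrite('pics/two3.png',np.hstack([cv2.resize(f['frame'][200:400,340:540],None,fx=2,fy=2),cv2.resize(g['frame'][150:350,400:600],None,fx=2,fy=2)])) "
```

```text
6.8 [ 0.4965 -0.1453  0.0223] F [ 0.31 -1.59 -0.63] j [-0.65  0.3   1.81  0.4   1.51 -0.95] g 0.242
y [0.983 0.182 0.003] z [-0.102  0.565 -0.819]
```

View pics/two3.png

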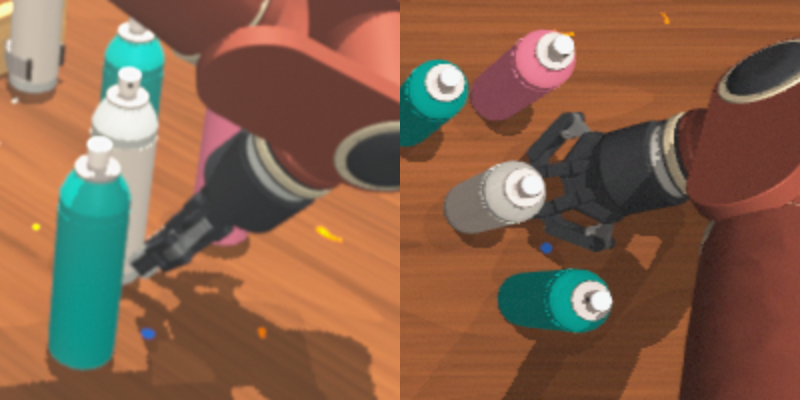

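```bash
python3 -c "
from h import *
S,T=load('side'),load('top')
P=[f['mtx']@np.c_[f['R'],f['t']] for f in(S,T)]
for a,b in (((527,277),(582,185)),((340+168/2,200+85/2),(420+125/2,150+170/2.)),((340+127/2,200+77/2),(400+130/2,150+184/2.))):
    X=cv2.triangulatePoints(P[0],P[1],np.array(a,float),np.array(b,float));print((X[:3]/X[3]).ravel())
X=np.array([.4965,-.1453,.0223]);print(X+.0335*np.array([-.182,.983,0]))
"
```

```text
[ 0.56687325 -0.30214987  0.18554888]
[ 0.50116611 -0.14533972  0.1925094 ]
[ 0.48885851 -0.11545936  0.19155262]
[ 0.490403  -0.1123695  0.0223   ]
```

Request:
play_rows([
  [[-0.001, 0.005, 0, 0, 0, 0, 0.24], [-0.0013, 0.006, 0, 0, 0, 0, 0.24], [-0.0013, 0.006, 0, 0, 0, 0, 0.24], [-0.0013, 0.006, 0, 0, 0, 0, 0.24], [-0.0013, 0.006, 0, 0, 0, 0, 0.24], [-0.0013, 0.006, 0, 0, 0, 0, 0.24], [-0.0013, 0.006, 0, 0, 0, 0, 0.24], [-0.0013, 0.006, 0, 0, 0, 0, 0.24], [-0.0013, 0.006, 0, 0, 0, 0, 0.24], [-0.0013, 0.006, 0, 0, 0, 0, 0.24]],
])

```text
time: 7.9
tool_pos: [0.4837, -0.0861, 0.0223]
tool_rot: [-0.23, 0.609, 0.733, 0.194]
contact_force: [-0.3, -1.7, -1.0]
gripper_width: 0.238
grasp_force: 0.7
```

```bash
cat >>h.py <<'E'
def track(C):
    """can centre near C (x,y) by template match of the button, both cameras; teal cans' pixel shift"""
    from plant import manip
    show()
    for n,p0,teals in(("top",(484.2,234.6),[(500,300),(424.5,190),(481.5,172.5)]),("side",(424.2,241.7),[(389.5,272.5),(408.5,208),(463,224)])):
        f=manip.grab_frame(n); A=load(n)["frame"]
        def m(p,q,r,s):
            x,y=int(p[0]),int(p[1]); t=A[y-r:y+r+1,x-r:x+r+1]; u,v=int(q[0]),int(q[1]); w=r+s
            im=f["frame"][max(v-w,0):v+w+1,max(u-w,0):u+w+1]
            k=cv2.minMaxLoc(cv2.matchTemplate(im,t,cv2.TM_CCOEFF_NORMED))
            return (max(u-w,0)+k[3][0]+r+p[0]-x,max(v-w,0)+k[3][1]+r+p[1]-y),round(k[1],2)
        q,sc=m(p0,proj(f,[*C,.195]),8,14)
        print(n,"can",at(f,q,.195),sc,"others",[((np.array(m(p,p,8,6)[0])-p).round().tolist(),m(p,p,8,6)[1]) for p in teals])
        cv2.imwrite(f"pics/last_{n}.png",f["frame"])
E
python3 -c "from h import *;track((.476,-.056))"
```

```text
7.9 [ 0.4837 -0.0861  0.0223] F [-0.33 -1.72 -1.  ] j [-0.58  0.22  1.9   0.43  1.47 -0.9 ] g 0.238
y [0.983 0.182 0.004] z [-0.102  0.565 -0.819]
top can [ 0.4776 -0.0601] 0.8 others [([0, 0], 0.87), ([0.0, 0.0], 1.0), ([0.0, 0.0], 1.0)]
side can [ 0.4765 -0.0544] 0.83 others [([0.0, 1.0], 0.86), ([-6.0, 4.0], 0.18), ([-6, -5], 0.13)]
```

Request:
play_rows([
  [[-0.0014, 0.006, 0, 0, 0, 0, 0.24], [-0.0014, 0.006, 0, 0, 0, 0, 0.24], [-0.0014, 0.006, 0, 0, 0, 0, 0.24], [-0.0014, 0.006, 0, 0, 0, 0, 0.24], [-0.0014, 0.006, 0, 0, 0, 0, 0.24], [-0.0014, 0.006, 0, 0, 0, 0, 0.24], [-0.0014, 0.006, 0, 0, 0, 0, 0.24], [-0.0014, 0.006, 0, 0, 0, 0, 0.24]],
])

```text
time: 8.8
tool_pos: [0.4725, -0.0381, 0.0223]
tool_rot: [-0.23, 0.609, 0.733, 0.194]
contact_force: [-0.2, -1.3, -0.3]
gripper_width: 0.24
grasp_force: 0.7
```

```bash

python3 -c "
from h import *;track((.466,-.009))
cv2.imwrite('pics/two4.png',np.hstack([cv2.imread('pics/last_side.png')[130:430,200:600],cv2.imread('pics/last_top.png')[130:430,240:640]]))"
```

```text
8.8 [ 0.4725 -0.0381  0.0223] F [-0.2  -1.26 -0.25] j [-0.51  0.16  1.97  0.46  1.44 -0.86] g 0.24
y [0.983 0.182 0.004] z [-0.102  0.565 -0.819]
top can [ 0.4665 -0.013 ] 0.71 others [([-1, -6], -0.05), ([0.0, 0.0], 1.0), ([0.0, 0.0], 1.0)]
side can [ 0.4641 -0.0075] 0.72 others [([0.0, 1.0], 0.85), ([-2.0, 6.0], 0.01), ([-1, 6], 0.15)]
```

View pics/two4.png

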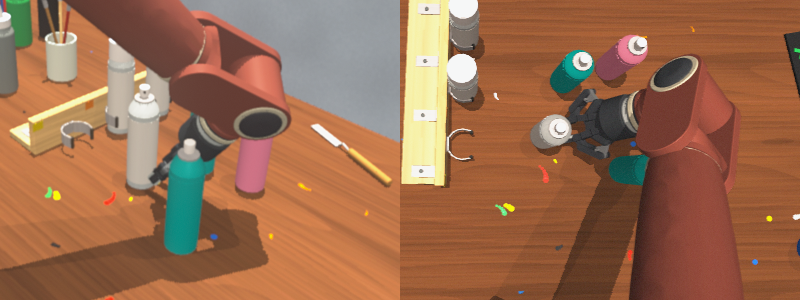

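```bash
python3 -c "
import numpy as np
D=[([1.182,.0533,1.614],[.1664,.6019,.2302],[0,0,-1]),
([-.62,-.11,1.5],[.5057,-.2721,.3992],[-.003,0,-1]),
([-.74,.17,1.5],[.5149,-.2386,.276],[-.108,.57,-.814]),
([-.74,.42,1.63],[.5176,-.2414,.0317],[-.1,.564,-.819]),
([-.68,.35,1.75],[.5047,-.1775,.0204],[-.101,.565,-.819]),
([-.58,.22,1.9],[.4837,-.0861,.0223],[-.102,.565,-.819]),
([-.51,.16,1.97],[.4725,-.0381,.0223],[-.102,.565,-.819])]
A=[];B=[]
for j,p,d in D:
    c,s=np.cos(j[0]),np.sin(j[0]);r=np.array([c,s,0]);t=np.array([-s,c,0]);z=np.array([0,0,1.]);f=j[1]+j[2]
    A.append(np.c_[r*0+t,z,r*np.sin(j[1])+z*np.cos(j[1]),r*np.sin(f)+z*np.cos(f),d]);B.append(p)
A=np.vstack(A);B=np.hstack(B);x,res,*_=np.linalg.lstsq(A,B,rcond=None);print('b h l1 l2 L',x.round(3),np.abs(A@x-B).max())
for j,p,d in D[-1:]:
    W=np.array(p)-x[4]*np.array(d);print('W',W); t=np.array([-np.sin(j[0]),np.cos(j[0]),0])
    print('elbow xy', x[2]*np.sin(j[1]), x[1]+x[2]*np.cos(j[1]))
"
```

```text
b h l1 l2 L [0.071 0.272 0.308 0.606 0.289] 0.02413281250160909
W [ 0.5019643  -0.20130909  0.25888096]
elbow xy 0.04904416448034084 0.5757322641523962
```

The can is upright, in the cradle at about (542,132) in the composite. The forearm passes well above the teal can, and the clip is ahead at (460,145). I'll go on, turning to the clip's axis.

Request:
play_rows([
  [[-0.0019, 0.0058, 0, 0, 0, -0.8, 0.24], [-0.0019, 0.0058, 0, 0, 0, -0.8, 0.24], [-0.0019, 0.0058, 0, 0, 0, -0.8, 0.24], [-0.0019, 0.0058, 0, 0, 0, -0.8, 0.24], [-0.0019, 0.0058, 0, 0, 0, -0.8, 0.24], [-0.0019, 0.0058, 0, 0, 0, -0.8, 0.24], [-0.0019, 0.0058, 0, 0, 0, -0.8, 0.24], [-0.0019, 0.0058, 0, 0, 0, -0.8, 0.24], [-0.0019, 0.0058, 0, 0, 0, -0.8, 0.24], [-0.0019, 0.0058, 0, 0, 0, -0.8, 0.24]],
])

```text
time: 9.9
tool_pos: [0.4535, 0.0198, 0.0223]
tool_rot: [-0.216, 0.66, 0.689, 0.21]
contact_force: [1.1, -1.8, 0.1]
gripper_width: 0.239
grasp_force: 0.8
```

```bash

python3 -c "
from h import *;track((.452,.048))"
```

```text
9.9 [0.4535 0.0198 0.0223] F [ 1.06 -1.83  0.13] j [-0.45  0.04  2.11  0.55  1.35 -0.72] g 0.239
y [0.999 0.042 0.004] z [-0.021  0.574 -0.819]
top can [0.4524 0.0434] 0.7 others [([2, 5], 0.36), ([0.0, 0.0], 1.0), ([0.0, 0.0], 1.0)]
side can [0.4472 0.0497] 0.66 others [([0.0, 1.0], 0.87), ([0.0, -4.0], 0.3), ([0, 0], 0.98)]
```

Request:
play_rows([
  [[-0.0013, 0.005, 0, 0, 0, -0.53, 0.24], [-0.0013, 0.005, 0, 0, 0, -0.53, 0.24], [-0.0013, 0.005, 0, 0, 0, -0.53, 0.24], [-0.0013, 0.005, 0, 0, 0, -0.53, 0.24], [-0.0013, 0.005, 0, 0, 0, -0.53, 0.24], [-0.0013, 0.005, 0, 0, 0, -0.53, 0.24], [-0.0013, 0.004, 0, 0, 0, -0.53, 0.24]],
])

```text
time: 10.7
tool_pos: [0.4444, 0.0538, 0.0223]
tool_rot: [-0.209, 0.681, 0.667, 0.216]
contact_force: [-0.6, -1.6, -0.2]
gripper_width: 0.238
grasp_force: 0.8
```

```bash

python3 -c "
from h import *;track((.445,.084))
a=cv2.imread('pics/last_side.png')[140:290,240:340];b=cv2.imread('pics/last_top.png')[220:320,270:370]
cv2.imwrite('pics/two5.png',np.hstack([cv2.resize(a,(400,600),interpolation=2),cv2.copyMakeBorder(cv2.resize(b,(400,400),interpolation=2),0,200,0,0,0)]))"
```

```text
10.7 [0.4444 0.0538 0.0223] F [-0.58 -1.59 -0.23] j [-0.4  -0.03  2.18  0.59  1.3  -0.63] g 0.238
y [ 1.    -0.022  0.003] z [ 0.016  0.574 -0.819]
top can [0.4447 0.0769] 0.69 others [([0, -6], 0.28), ([0.0, 0.0], 1.0), ([0.0, 0.0], 1.0)]
side can [0.4792 0.0868] 0.36 others [([0.0, 0.0], 0.93), ([1.0, 0.0], 0.68), ([0, 0], 0.99)]
```

View pics/two5.png

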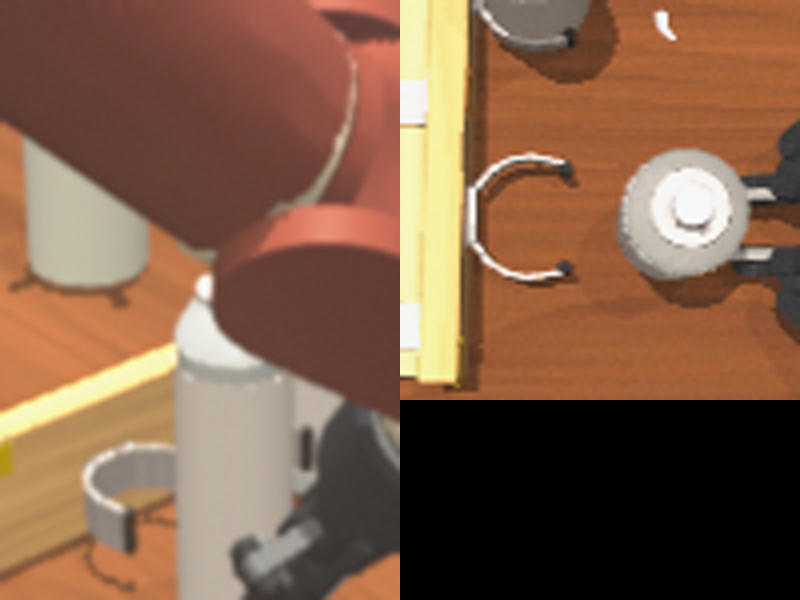

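```bash
python3 -c "
from h import *
T=load('top')
q=lambda u,v,z:print(at(T,(270+(u-400)/4,220+v/4),z))
q(693,203,.195);q(690,207,.172);q(685,215,.150);q(570,171,.042);q(566,269,.042);q(472,215,.042)
print('fing');q(750,190,.035);q(745,257,.035)
"
```

```text
[0.4445 0.0816]
[0.4441 0.0813]
[0.442 0.082]
[0.4689 0.1304]
[0.422  0.1324]
[0.448  0.1774]
fing
[0.4597 0.043 ]
[0.4274 0.046 ]
```

The can's button sits at (693,203) in the composite, midway between the lips at (570,171) and (566,269). It is on the clip's axis to within about 1 mm, so I can push in.

Request:
play_rows([
  [[0, 0.004, 0, 0, 0, 0, 0.24], [0.0001, 0.004, 0, 0, 0, 0, 0.24], [0.0001, 0.004, 0, 0, 0, 0, 0.24], [0.0001, 0.004, 0, 0, 0, 0, 0.24], [0.0001, 0.004, 0, 0, 0, 0, 0.24], [0.0001, 0.003, 0, 0, 0, 0, 0.24], [0.0001, 0.003, 0, 0, 0, 0, 0.24], [0.0001, 0.003, 0, 0, 0, 0, 0.24]],
])

```text
time: 11.6
tool_pos: [0.4453, 0.0826, 0.0223]
tool_rot: [-0.209, 0.681, 0.667, 0.216]
contact_force: [0.6, -2.4, -0.5]
gripper_width: 0.24
grasp_force: 0.7
```

Request:
play_rows([
  [[0.0001, 0.002, 0, 0, 0, 0, 0.24], [0, 0.002, 0, 0, 0, 0, 0.24], [0.0001, 0.002, 0, 0, 0, 0, 0.24]],
])

```text
time: 11.9
tool_pos: [0.4459, 0.088, 0.0223]
tool_rot: [-0.209, 0.681, 0.667, 0.216]
contact_force: [0.4, -4.2, -0.8]
gripper_width: 0.239
grasp_force: 1.9
```

Request:
play_rows([
  [[0.0001, 0.002, 0, 0, 0, 0, 0.24], [0, 0.002, 0, 0, 0, 0, 0.24]],
])

```text
time: 12.1
tool_pos: [0.4462, 0.0917, 0.0223]
tool_rot: [-0.208, 0.681, 0.668, 0.216]
contact_force: [0.6, -6.6, -0.5]
gripper_width: 0.241
grasp_force: 3.3
```

Request:
play_rows([
  [[0.0001, 0.002, 0, 0, 0, 0, 0.24], [0, 0.002, 0, 0, 0, 0, 0.24]],
])

```text
time: 12.3
tool_pos: [0.4465, 0.0953, 0.0223]
tool_rot: [-0.208, 0.681, 0.668, 0.216]
contact_force: [-0.0, -8.7, -0.9]
gripper_width: 0.241
grasp_force: 4.0
```

Request:
play_rows([
  [[0, 0.002, 0, 0, 0, 0, 0.24], [0, 0.002, 0, 0, 0, 0, 0.24]],
])

```text
time: 12.5
tool_pos: [0.4466, 0.0991, 0.0223]
tool_rot: [-0.208, 0.682, 0.668, 0.216]
contact_force: [0.6, -8.2, -0.0]
gripper_width: 0.238
grasp_force: 4.2
```

Request:
play_rows([
  [[0, 0.002, 0, 0, 0, 0, 0.24], [0, 0.002, 0, 0, 0, 0, 0.24]],
])

```text
time: 12.7
tool_pos: [0.4467, 0.1032, 0.0224]
tool_rot: [-0.208, 0.682, 0.668, 0.216]
contact_force: [1.4, -8.0, -0.7]
gripper_width: 0.237
grasp_force: 3.9
```

```bash

python3 -c "
from h import *;track((.446,.131))
T=load('top')
b=cv2.imread('pics/last_top.png')[220:320,250:350]
cv2.imwrite('pics/t6.png',cv2.resize(b,(400,400),interpolation=2))"
```

```text
12.7 [0.4467 0.1032 0.0224] F [ 1.43 -7.99 -0.7 ] j [-0.29 -0.05  2.19  0.62  1.24 -0.55] g 0.237
y [ 1.    -0.022  0.006] z [ 0.017  0.571 -0.82 ]
top can [0.4481 0.1244] 0.62 others [([0, 0], 1.0), ([0.0, 0.0], 1.0), ([0.0, 0.0], 1.0)]
side can [0.4102 0.1217] 0.41 others [([0.0, 0.0], 0.99), ([0.0, 0.0], 0.99), ([0, 0], 0.99)]
```

View pics/t6.png

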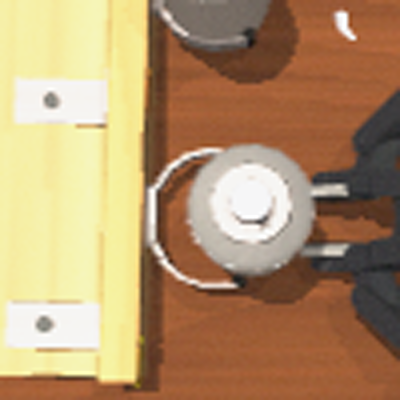

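The can is entering upright between the jaws, button at (250,200), and the force peak is past. I'll carry on more slowly towards the back.

Request:
play_rows([
  [[0, 0.002, 0, 0, 0, 0, 0.24], [0, 0.002, 0, 0, 0, 0, 0.24], [0, 0.002, 0, 0, 0, 0, 0.24]],
])

```text
time: 13.1
tool_pos: [0.4465, 0.1095, 0.0224]
tool_rot: [-0.208, 0.682, 0.667, 0.216]
contact_force: [1.9, -6.7, -1.4]
gripper_width: 0.241
grasp_force: 2.9
```

Request:
play_rows([
  [[0, 0.001, 0, 0, 0, 0, 0.24], [0, 0.001, 0, 0, 0, 0, 0.24], [0, 0.001, 0, 0, 0, 0, 0.24]],
])

```text
time: 13.4
tool_pos: [0.4464, 0.1129, 0.0225]
tool_rot: [-0.208, 0.681, 0.667, 0.217]
contact_force: [1.7, -4.9, -0.1]
gripper_width: 0.24
grasp_force: 2.3
```

Request:
play_rows([
  [[0, 0.001, 0, 0, 0, 0, 0.24], [0, 0.001, 0, 0, 0, 0, 0.24]],
])

```text
time: 13.6
tool_pos: [0.4461, 0.1154, 0.0225]
tool_rot: [-0.209, 0.681, 0.667, 0.217]
contact_force: [2.5, -3.1, -1.3]
gripper_width: 0.241
grasp_force: 1.8
```

Request:
play_rows([
  [[0, 0.0007, 0, 0, 0, 0, 0.24], [0, 0.0007, 0, 0, 0, 0, 0.24]],
])

```text
time: 13.8
tool_pos: [0.4458, 0.117, 0.0224]
tool_rot: [-0.209, 0.681, 0.667, 0.217]
contact_force: [2.3, -2.3, -1.2]
gripper_width: 0.24
grasp_force: 1.5
```

Request:
play_rows([
  [[0, 0.0005, 0, 0, 0, 0, 0.24], [0, 0.0005, 0, 0, 0, 0, 0.24]],
])

```text
time: 14.0
tool_pos: [0.4456, 0.118, 0.0224]
tool_rot: [-0.21, 0.681, 0.667, 0.217]
contact_force: [2.6, -2.1, -1.0]
gripper_width: 0.237
grasp_force: 1.3
```

Request:
play_rows([
  [[0, 0.0005, 0, 0, 0, 0, 0.24], [0, 0.0005, 0, 0, 0, 0, 0.24]],
])

```text
time: 14.2
tool_pos: [0.4455, 0.119, 0.0223]
tool_rot: [-0.21, 0.681, 0.667, 0.216]
contact_force: [2.0, -1.5, -0.4]
gripper_width: 0.241
grasp_force: 1.1
```

Request:
play_rows([
  [[0, 0.0005, 0, 0, 0, 0, 0.24], [0, 0.0005, 0, 0, 0, 0, 0.24]],
])

```text
time: 14.4
tool_pos: [0.4455, 0.1199, 0.0223]
tool_rot: [-0.21, 0.681, 0.667, 0.216]
contact_force: [2.1, -0.8, -0.1]
gripper_width: 0.239
grasp_force: 0.9
```

Request:
play_rows([
  [[0, 0.0005, 0, 0, 0, 0, 0.24], [0, 0.0005, 0, 0, 0, 0, 0.24]],
])

```text
time: 14.6
tool_pos: [0.4455, 0.1209, 0.0223]
tool_rot: [-0.21, 0.681, 0.667, 0.216]
contact_force: [1.5, -2.2, 0.4]
gripper_width: 0.242
grasp_force: 0.8
```

```bash

python3 -c "
from h import *;track((.446,.149))"
```

```text
14.6 [0.4455 0.1209 0.0223] F [ 1.45 -2.23  0.36] j [-0.26 -0.05  2.2   0.64  1.23 -0.53] g 0.242
y [ 1.    -0.021  0.003] z [ 0.015  0.574 -0.818]
top can [0.4482 0.1418] 0.6 others [([0, 0], 1.0), ([0.0, 0.0], 1.0), ([0.0, 0.0], 1.0)]
side can [0.4096 0.1375] 0.45 others [([0.0, 0.0], 0.99), ([0.0, 0.0], 0.99), ([0, 0], 0.99)]
```

Request:
play_rows([
  [[0, 0.0005, 0, 0, 0, 0, 0.24], [0, 0.0005, 0, 0, 0, 0, 0.24]],
])

```text
time: 14.9
tool_pos: [0.4456, 0.1218, 0.0223]
tool_rot: [-0.21, 0.681, 0.667, 0.216]
contact_force: [1.2, -1.0, 1.2]
gripper_width: 0.243
grasp_force: 0.8
```

Request:
play_rows([
  [[0, 0.0005, 0, 0, 0, 0, 0.24]],
])

```text
time: 15.0
tool_pos: [0.4457, 0.1221, 0.0222]
tool_rot: [-0.209, 0.681, 0.667, 0.216]
contact_force: [1.6, -3.9, -0.5]
gripper_width: 0.237
grasp_force: 1.6
```

Request:
play_rows([
  [[0, 0.0005, 0, 0, 0, 0, 0.24]],
])

```text
time: 15.1
tool_pos: [0.4458, 0.1224, 0.0222]
tool_rot: [-0.209, 0.681, 0.668, 0.216]
contact_force: [0.6, -4.8, -0.1]
gripper_width: 0.238
grasp_force: 2.4
```

Request:
play_rows([
  [[0, 0.0005, 0, 0, 0, 0, 0.24]],
])

```text
time: 15.2
tool_pos: [0.4459, 0.1226, 0.0222]
tool_rot: [-0.209, 0.681, 0.668, 0.216]
contact_force: [0.2, -6.6, 0.3]
gripper_width: 0.242
grasp_force: 3.3
```

Request:
play_rows([
  [[0, 0.0005, 0, 0, 0, 0, 0.24]],
])

```text
time: 15.3
tool_pos: [0.4461, 0.1228, 0.0222]
tool_rot: [-0.208, 0.681, 0.668, 0.216]
contact_force: [-0.9, -7.9, 1.2]
gripper_width: 0.241
grasp_force: 4.0
```

Request:
play_rows([
  [[0, 0.0003, 0, 0, 0, 0, 0.24]],
])

```text
time: 15.4
tool_pos: [0.4462, 0.1229, 0.0222]
tool_rot: [-0.208, 0.681, 0.668, 0.216]
contact_force: [0.9, -9.0, 0.8]
gripper_width: 0.239
grasp_force: 4.3
```

Request:
play_rows([
  [[0, 0.0005, 0, 0, 0, 0, 0.24]],
])

```text
time: 15.5
tool_pos: [0.4463, 0.1231, 0.0221]
tool_rot: [-0.208, 0.682, 0.668, 0.216]
contact_force: [0.0, -11.0, 2.0]
gripper_width: 0.241
grasp_force: 5.2
```

Request:
play_rows([
  [[0, 0.0005, 0, 0, 0, 0, 0.24]],
])

```text
time: 15.6
tool_pos: [0.4465, 0.1232, 0.0221]
tool_rot: [-0.207, 0.682, 0.668, 0.215]
contact_force: [-1.4, -12.3, 1.3]
gripper_width: 0.239
grasp_force: 5.9
```

Request:
play_rows([
  [[0, 0.0005, 0, 0, 0, 0, 0.24]],
])

```text
time: 15.7
tool_pos: [0.4467, 0.1233, 0.0221]
tool_rot: [-0.207, 0.682, 0.668, 0.215]
contact_force: [-1.0, -14.1, 2.0]
gripper_width: 0.244
grasp_force: 6.7
```

Request:
play_rows([
  [[0, 0, 0, 0, 0, 0, 0.24]],
])

```text
time: 15.8
tool_pos: [0.4467, 0.1233, 0.0221]
tool_rot: [-0.207, 0.682, 0.668, 0.215]
contact_force: [-0.7, -13.6, 2.2]
gripper_width: 0.24
grasp_force: 6.2
```

Request:
play_rows([
  [[0, 0.0005, 0, 0, 0, 0, 0.24], [0, 0, 0, 0, 0, 0, 0.24], [0, 0, 0, 0, 0, 0, 0.24], [0, 0, 0, 0, 0, 0, 0.24], [0, 0, 0, 0, 0, 0, 0.24], [0, 0, 0, 0, 0, 0, 0.24]],
])

```text
time: 16.4
tool_pos: [0.4468, 0.1234, 0.0221]
tool_rot: [-0.206, 0.682, 0.668, 0.215]
contact_force: [-1.0, -15.1, 1.6]
gripper_width: 0.238
grasp_force: 6.9
```

```bash

python3 -c "
from h import *;track((.446,.149))"
```

```text
16.4 [0.4468 0.1234 0.0221] F [ -0.97 -15.06   1.63] j [-0.25 -0.05  2.2   0.63  1.22 -0.52] g 0.238
y [ 1.    -0.022  0.006] z [ 0.018  0.569 -0.822]
top can [0.4482 0.1434] 0.56 others [([0, 0], 1.0), ([0.0, 0.0], 1.0), ([0.0, 0.0], 1.0)]
side can [0.4863 0.1569] 0.43 others [([0.0, 0.0], 0.99), ([0.0, 0.0], 0.99), ([0, 0], 0.99)]
```

Bottomed and held at about 15 N of push. Now I'll back straight out.

Request:
play_rows([
  [[0, -0.001, 0, 0, 0, 0, 0.24], [0, -0.001, 0, 0, 0, 0, 0.24], [0, -0.001, 0, 0, 0, 0, 0.24], [0, -0.002, 0, 0, 0, 0, 0.24], [0, -0.003, 0, 0, 0, 0, 0.24], [0, -0.005, 0, 0, 0, 0, 0.24], [0, -0.01, 0, 0, 0, 0, 0.24], [0, -0.015, 0, 0, 0, 0, 0.24], [0, -0.015, 0.005, 0, 0, 0, 0.24], [0, 0, 0, 0, 0, 0, 0.24]],
])

```text
time: 17.5
tool_pos: [0.4466, 0.0715, 0.0279]
tool_rot: [-0.209, 0.682, 0.667, 0.217]
contact_force: [0.5, -0.4, -0.1]
gripper_width: 0.242
grasp_force: 0.0
```

```bash

python3 -c "
from h import *;track((.446,.149))
T=load('top');f=cv2.imread('pics/last_top.png')
# can outline: button + collar bright blob
p=proj(T,[.4465,.149,.18]).astype(int);c=f[p[1]-25:p[1]+25,p[0]-25:p[0]+25]
m=(c.min(2)>205).astype(np.uint8);n,l,st,ce=cv2.connectedComponentsWithStats(m)
for i in range(1,n):
  if st[i,4]>15: print(st[i].tolist(),at(T,ce[i]+p-25,.172))
g=cv2.imread('pics/t6.png')
"
```

```text
17.5 [0.4466 0.0715 0.0279] F [ 0.48 -0.35 -0.05] j [-0.36 -0.05  2.18  0.6   1.29 -0.6 ] g 0.242
y [ 1.    -0.024  0.005] z [ 0.018  0.574 -0.819]
top can [0.4482 0.1434] 0.58 others [([-6, -6], 0.15), ([0.0, 0.0], 1.0), ([0.0, 0.0], 1.0)]
side can [0.4196 0.1034] 0.48 others [([0.0, 0.0], 0.97), ([0.0, 0.0], 0.94), ([0, 0], 0.99)]
[15, 15, 20, 20, 281] [0.4484 0.1513]
```

```bash
python3 -c "
from plant import manip;print(manip.job_done())"
```

```text
the job is handed in; nothing more can be done
None
```

The can is standing in the empty clip. I pushed it to the back, held it there for half a second at about 15 N of push (peak reading 15 N), then let go and handed the job in; the hand-in gave no verdict.

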